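Push the stray circuit board into line against the stop

ROBOT

A 6-joint arm with a two-finger parallel gripper is mounted at the origin on the work surface. World frame = base frame: x ahead of the robot, y to its left, z up, the work surface at z = 0. Lengths are in m, angles in rad, forces in N, time in s.
With the tool pointing down it reaches from about 0.35 to 0.8 m from the base axis. Payload 7.3 kg.
Tool frame: the origin (TCP) lies between the finger pads; the fingertips stand 25 mm ahead of it and the grasp point (between the pads) lies 6 mm ahead of it (r.tip_extent is the distance from the TCP to the fingertips, in m); z points along the fingers, y is the line along which they close (so a half turn about z gives the same grasp; the last joint's range is limited). The gripper opens to 85 mm and grips with 20 to 120 N. Pads are 22 mm wide; open, the fingers measure 114 mm over their backs; the gripper's body (76 mm by 85 mm) begins 54 mm behind the grasp point. The pads swing forward as they close: fully open they stand 13 mm farther back than shut.
Start: joints at [-1.485, 0.342, 1.524, -0, 1.275, -0.146], TCP at [0.121, -0.511, 0.256] pointing down, gripper open.
Joint ranges: [-2.53, 2.53], [-0.77, 2.02], [0.04, 2.7], [-1, 4.14], [0.28, 2.66], [-3.11, 3.11]. Speed limits (rad/s): [2.57, 2.57, 3.14, 3.14, 3.14, 3.14].

INTERFACE

Orientations are given as a unit quaternion [x, y, z, w].
In Python, from workcell import r, command_gripper, optics gives the robot as it stands. The module is installed in compiled form; this text tells all that it offers. Calls block until the motion is done:
- r.reach(position, orientation): joint-space move of the TCP to a pose.
- r.move_straight(position, orientation=None, speed=0.15, max_force=None): straight line of the TCP; orientation=None keeps the orientation; speed is the mean speed in m/s. With max_force (N) it stops when the force on the tool has changed by that much, and returns True; else False.
- r.movej(angles): joint-space move.
- command_gripper(opening, force=None): finger opening in m; force is the grip in N (None keeps the last); returns when the fingers have stopped.
- r.hold(seconds).
- r.solve_ik(position, orientation): joint angles nearest the present ones, or None.
- r.read_state(): the state.
- optics.get_image(name): name is "scene" or "top"; returns (picture, depth): 420x560x3 uint8, red, green, blue; 420x560 float32, m along the optical axis (not along the pixel's ray), 0 where there is no reading.
- optics.camera_model(name): a dict with "K" (3x3 intrinsics, pixels), "R" (3x3) and "t" (3): a world point X has camera coordinates R X + t. Camera axes: x right, y down, z forward; pixel columns grow to the right and rows downward; lengths in m; the calibration is good to about 2 mm. A picture is of the moment at which its call begins. camera_model takes no time and is no camera call.
A pose or a line that the arm cannot do raises r.PlanningError and nothing moves.
- r.finish_job(): hands the job in; it is judged then, once.
The state is a dict: "time_s": time; "joint_positions": joint angles; "dq": joint speeds; "tau": joint torques, N m; "eef_pos": TCP position; "eef_rot": TCP orientation; "contact_force": force on the tool from outside, world axes, zero at the start; "torque": the same for the moment, N m; "grip_width": finger opening in m; "grip_force": force on a finger pad.
Only numpy, scipy, OpenCV 4.12 (cv2) and the standard library are available. Lean on these libraries where they do the work, as an engineer would, in place of code of your own. Each camera call takes 0.05 s, during which the arm holds its last target. There are 200 camera calls.

TASK

Three circuit boards on black carriers are being laid out in a row on the plywood for spraying, but one of them is still lying out of line on the robot's side of the row. Push it along the plywood, without gripping it or lifting it, into the one free place in the row: long edge flush against the wooden stop strip like the other two, and between that place's two tape strips without covering either. Leave the other two boards, the tape roll and the jar where they are, and let go of the board at the end.

Things in the scene. Friction and masses are not known exactly. Their poses are not given: they have to be found in the camera images.
- loose_board: The stray circuit board to push: black plastic carrier 70 mm (own x) by 100 mm (own y) by 14 mm high, green circuit board on top, components rise to 30 mm above its underside. 0.2 to 0.45 kg, lies flat, slides on the plywood. Origin: centre of its underside. Starts on the robot's side of the row, its yaw within 0.4 rad of the row's.
- free_place: Free place in the row: pencil cross, 12 mm, flat on the plywood's top. The loose board's origin and axes belong on its own. x points at the stop strip, square to it, away from the robot; y runs left along the strip. Strip face at x = 35.5 mm. White tape strips 10 mm wide run along x at y = -65 and 65 mm: a centred carrier clears each by 10 mm. It may be the left, middle or right place.
- board_a: One of the two boards already in the row. Same kind of carrier as the loose board (70 x 100 x 14 mm, parts up to 30 mm). Already in its place against the stop strip; origin centre of its underside. Leave it where it is.
- board_b: The other board already in the row. Same kind of carrier as the loose board (70 x 100 x 14 mm, parts up to 30 mm). Already in its place against the stop strip; origin centre of its underside. Leave it where it is.
- plywood: Fixed brown plywood, 400 mm (x) by 740 mm (y) by 12 mm thick, top at z = 12 mm; origin centre of its underside, yaw equal to the free place's. The pale wooden stop strip is fixed on it along y: 500 mm long, 22 mm wide, 18 mm high above the plywood, its face towards the robot at x = 100 mm. The three places have their origins at x = 64.5 mm, y = -130, 0 and 130 mm.
- tape_roll: Roll of masking tape lying flat on the plywood near its left end, 90 mm across, 24 mm high; origin centre of its underside. Leave it alone.
- jar: Amber jar with black cap standing on the plywood near its right end, 60 mm across, 75 mm high; origin centre of its underside. Leave it alone.
Things that resemble listed ones, but are neither listed nor needed, are in the scene too. Leave any yellow look-alike of the loose_board alone.

How it is judged:
By the outcome, as a careful person would: the job done as asked, in the order asked, and still so for the second after the job is handed in, with the robot touching nothing.
It also fails if it takes over 64 s, if anything falls off the work surface, if the arm or the gripper's body presses on something with over 40 N, if the wrist force passes 120 N, or if a joint passes its speed limit or range.

## Working session

There is one attempt and no reset: what is moved stays moved. The work goes in short steps, each a Python script; the robot and the scene stay as the last script left them, time stands still between calls to the robot, and variables do not carry over. Pictures are saved under pics/ and viewed, at most 10 in all, crops included, and the job is handed in when it is done.

```bash
mkdir -p pics
python3 - <<'E'
from workcell import r,optics
import cv2,numpy as np
for n in("top","scene"):
    p,d=optics.get_image(n); cv2.imwrite(f"pics/{n}0.png",p[:,:,::-1]); np.savez(f"{n}0.npz",p=p,d=d)
    m=optics.camera_model(n); print(n,np.round(m["K"],1).tolist(),np.round(m["R"],3).tolist(),np.round(m["t"],3))
s=r.read_state();print(s["time_s"],s["eef_rot"],r.tip_extent)
E
```

```text
top [[474.5, 0.0, 278.5], [0.0, 474.5, 202.2], [0.0, 0.0, 1.0]] [[0.004, -1.0, -0.019], [-0.996, -0.002, -0.089], [0.089, 0.019, -0.996]] [0.037 0.487 1.238]
scene [[513.3, 0.0, 278.0], [0.0, 513.3, 216.4], [0.0, 0.0, 1.0]] [[0.26, 0.966, -0.011], [0.62, -0.175, -0.765], [-0.74, 0.192, -0.644]] [-0.154 -0.262  1.789]
0.1 [ 9.93290909e-01  1.15640440e-01  1.84968809e-05 -6.76642761e-04] 0.025
```

View pics/top0.png

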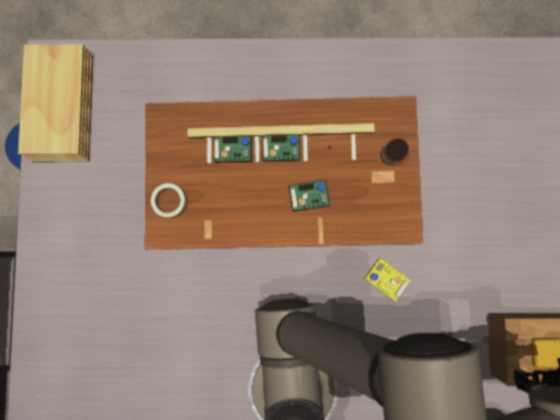

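View pics/scene0.png

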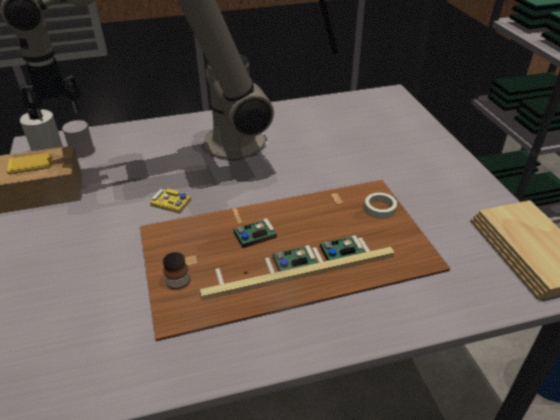

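The top view shows the free place on the right, between the tapes at (305,148) and (353,147) with its cross at (329,147). The loose board is at (309,195) and the boards already placed are at (233,149) and (282,148). The yellow look-alike is off the plywood at (388,279). Next I measure these.

```bash
cat > h.py <<'E'
from workcell import r,optics,command_gripper
import cv2,numpy as np
M=optics.camera_model("top")
def ray(px,z,M=M):
    px=np.atleast_2d(px).astype(float)
    c=-M["R"].T@M["t"]
    d=np.c_[px,np.ones(len(px))]@np.linalg.inv(M["K"]).T@M["R"]
    return c[:2]+d[:,:2]*((z-c[2])/d[:,2])[:,None]
def rect(mask,z):  # min-area rect in world of biggest contour
    cs,_=cv2.findContours(mask,cv2.RETR_EXTERNAL,cv2.CHAIN_APPROX_NONE)
    c=max(cs,key=cv2.contourArea)
    w=ray(c[:,0],z)
    (x,y),(a,b),t=cv2.minAreaRect((w*1000).astype(np.float32))
    t=np.radians(t); t2=(t+np.pi/4)%(np.pi/2)-np.pi/4
    return np.array([x,y])/1000,(a,b),t2
def masks(p):
    hsv=cv2.cvtColor(p,cv2.COLOR_RGB2HSV).astype(int);h,s,v=[hsv[...,i] for i in range(3)]
    brown=((h<18)|(h>172))&(s>100)&(v>50)
    white=(s<60)&(v>150); yel=(h>18)&(h<32)&(s>60)&(v>140)
    return [m.astype(np.uint8)*255 for m in(brown,white,yel)]
E
python3 - <<'E'
from h import *
p=np.load("top0.npz")["p"]
b,w,y=masks(p)
vis=cv2.resize(p[80:260,130:430,::-1],None,fx=2.6,fy=2.6,interpolation=cv2.INTER_CUBIC);cv2.imwrite("pics/crop.png",vis)
bb=b.copy();bb[:90]=0;bb[255:]=0;bb[:,:140]=0;bb[:,430:]=0
print("ply",rect(cv2.morphologyEx(bb,cv2.MORPH_CLOSE,np.ones((5,5))),.012))
yy=y.copy();yy[:118]=0;yy[140:]=0;yy[:,:180]=0;yy[:,385:]=0
print("strip",rect(yy,.030))
n,l,st,ce=cv2.connectedComponentsWithStats(w[120:170,190:370])
for i in range(1,n):
    if st[i,4]>20: print("tape",ce[i]+[190,120],st[i,2:],ray(ce[i]+[190,120],.012))
# boards: non-brown, inside plywood
nb=255-b
for nm,(r0,r1,c0,c1) in dict(loose=(175,217,282,336),A=(137,163,212,253),B=(137,163,262,301)).items():
    m=np.zeros_like(nb);m[r0:r1,c0:c1]=nb[r0:r1,c0:c1]; print(nm,rect(m,.026))
print("cross",ray([329,147],.012))
E
```

```text
ply (array([0.5696864 , 0.03169852]), (397.60052490234375, 737.78759765625), np.float64(0.025358166330111342))
strip (array([0.68049841, 0.03473741]), (24.786340713500977, 500.5660705566406), np.float64(0.026771154300128774))
tape [304.66666667 147.36363636] [ 5 26 99] [[ 0.63649845 -0.03113138]]
tape [353.18681319 146.84615385] [ 5 26 91] [[ 0.63786789 -0.16184826]]
tape [208.51485149 149.62376238] [  4  26 101] [[0.63037548 0.22928686]]
tape [256.53465347 148.85148515] [  5  26 101] [[0.63246047 0.09899829]]
tape [265.43661972 147.08450704] [ 4 19 71] [[0.63730182 0.07492298]]
tape [216.47887324 148.61971831] [ 4 18 71] [[0.63312906 0.20768291]]
tape [275.91666667 146.91666667] [ 5  5 24] [[0.63775203 0.04656009]]
tape [226.82608696 148.        ] [ 5  5 23] [[0.63482348 0.17959765]]
loose (array([ 0.50575256, -0.04175794]), (69.94847106933594, 99.89950561523438), np.float64(0.16753728371374232))
A (array([0.6286781 , 0.16251569]), (68.07099151611328, 99.32743072509766), np.float64(0.015614171727783455))
B (array([0.63061755, 0.03407914]), (99.1450424194336, 62.40415573120117), np.float64(-0.0002886866621647499))
cross [[ 0.63747091 -0.09674928]]
```

View pics/crop.png

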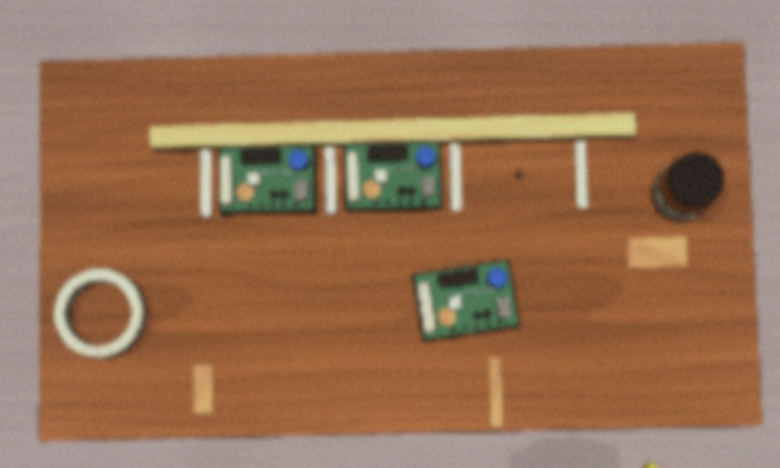

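The board has the same orientation as the others. The row yaw is about 0.025, and the free place is at (0.6374, -0.0967), where the plywood, tapes and cross all agree. First I push from the left short edge with two finger contacts, which sets y and yaw. Then I push the near long edge.

```bash
cat >> h.py <<'E'
YAW=.0255; P=np.array([.6374,-.0967])
Rm=lambda a:np.array([[np.cos(a),-np.sin(a)],[np.sin(a),np.cos(a)]])
quat=lambda a:[np.cos(a/2),np.sin(a/2),0,0]   # tool down, tool x at angle a
def look(name=None):
    p,_=optics.get_image("top"); b=255-masks(p)[0]
    if name: cv2.imwrite(name,cv2.resize(p[80:260,130:430,::-1],None,fx=2.6,fy=2.6,interpolation=cv2.INTER_CUBIC))
    return p,b
def rep():
    s=r.read_state();print("t",round(s["time_s"],2),"tcp",np.round(s["eef_pos"],4),"F",np.round(s["contact_force"],1),"w",round(s["grip_width"],4))
E
python3 - <<'E'
from h import *
B=np.array([.5058,-.0418]);yb=.1675
off=.05+.011
a=yb+np.pi/2
s=B+Rm(yb)@[0,off+.02]
command_gripper(.03)
r.reach([*s,.15],quat(a)); rep()
r.move_straight([*s,.060]); r0=r.move_straight([*s,.022],speed=.03,max_force=4); print(r0); rep()
z=r.read_state()["eef_pos"][2]; print(z)
E
```

```text
t 3.07 tcp [0.4925 0.0373 0.1501] F [ 0.5 -0.5 -1. ] w 0.0298
True
t 4.62 tcp [0.4922 0.0381 0.0366] F [-1.7 -1.   7.1] w 0.0299
0.036573672390702715
```

Run:
```python
from h import *
B=np.array([.5058,-.0418]);yb=.1675; off=.061; z=.041
rb=Rm(-YAW)@(B-P); print("row frame",rb)
c=r.read_state()["eef_pos"][:2]
r.move_straight([*c,z])
s=B+Rm(yb)@[0,off+.001]; r.move_straight([*s,z],speed=.08)
e=P+Rm(YAW)@[rb[0],.004+off]
r.move_straight([*e,z],quat(YAW+np.pi/2),speed=.04,max_force=25); rep()
k=e+Rm(YAW)@[0,.03]; r.move_straight([*k,z],speed=.1); 
r.move_straight([*k,.15]); 
k=np.array([.42,.2]);r.reach([*k,.2],quat(YAW+np.pi/2)); 
p,b=look("pics/s1.png"); np.save("s1.npy",p); rep()
n=np.zeros_like(b);n[170:217,290:362]=b[170:217,290:362]; q=rect(n,.026); print(q,Rm(-YAW)@(q[0]-P))
```

```text
row frame [-0.13015742  0.05823759]
t 6.8 tcp [ 0.5057 -0.035   0.041 ] F [-0.3 -0.2  0.6] w 0.0299
t 9.08 tcp [0.4205 0.1991 0.1994] F [-0.6 -0.2 -0.6] w 0.0302
(array([ 0.50851407, -0.09615233]), (69.14755249023438, 98.18318176269531), np.float64(0.002052935957213342)) [-0.12883007  0.00383373]
```

View pics/s1.png

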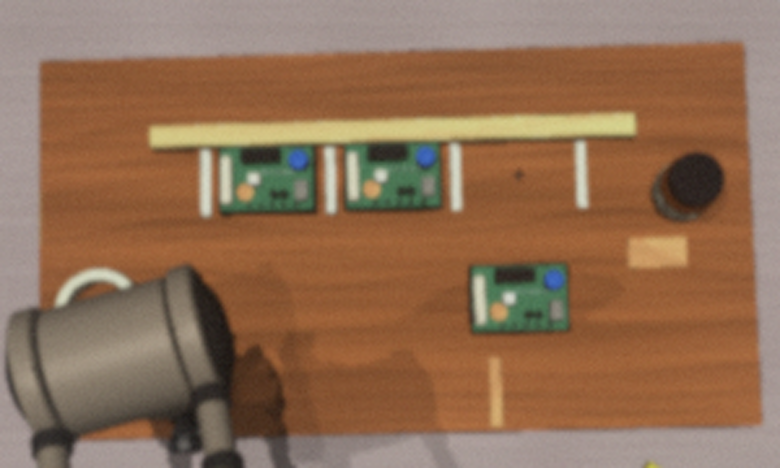

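The board is square and about 4 mm left of its lane. I nudge it sideways, push it most of the way to the strip, then check.

Run:
```python
from h import *
off=.061; z=.041; W=lambda v:P+Rm(YAW)@v
q=quat(YAW+np.pi/2)
k=W([-.129,off+.03]); r.reach([*k,.12],q); r.move_straight([*k,z])
r.move_straight([*W([-.129,off+.006]),z],speed=.1)
r.move_straight([*W([-.129,off+.0]),z],speed=.03,max_force=25)
r.move_straight([*W([-.129,off+.03]),z],speed=.1); r.move_straight([*W([-.129,off+.03]),.12])
a=quat(YAW); k=W([-.129-.035-.011-.025,0])
r.reach([*k,.12],a); command_gripper(.06)
r.move_straight([*k,.06]); print(r.move_straight([*k,.02],speed=.03,max_force=4)); rep()
z2=r.read_state()["eef_pos"][2]+.0045
r.move_straight([*k,z2])
r.move_straight([*W([-.129-.046-.004,0]),z2],speed=.08)
print(r.move_straight([*W([-.046-.010,0]),z2],speed=.05,max_force=20)); rep()
p,b=look("pics/s2.png"); open("z2","w").write(str(z2))
```

```text
True
t 15.65 tcp [ 0.4373 -0.1017  0.0319] F [-1.   0.2  8.2] w 0.0601
False
t 18.93 tcp [ 0.5814 -0.0981  0.0364] F [-1.2 -0.4 -0.2] w 0.0599
```

View pics/s2.png

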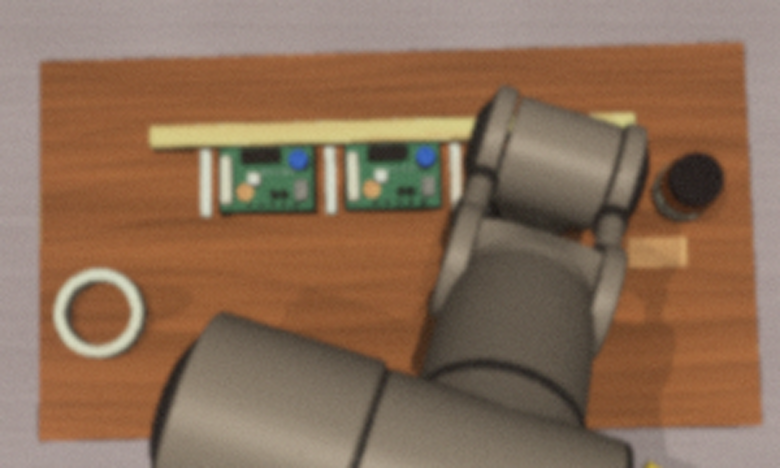

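The arm hides the board here. I seat it with a force stop, then back off and look.

Run:
```python
from h import *
z2=float(open("z2").read()); W=lambda v:P+Rm(YAW)@v
print(r.move_straight([*W([-.046+.006,0]),z2],speed=.015,max_force=12)); rep()
c=r.read_state()["eef_pos"][:2]; print("row",Rm(-YAW)@(c-P))
k=W([-.09,0]); r.move_straight([*k,z2],speed=.1); r.move_straight([*k,.15]); r.reach([.42,.2,.2],quat(YAW+np.pi/4))
p,b=look("pics/s3.png"); rep()
n=np.zeros_like(b);n[138:165,308:351]=b[138:165,308:351]; q=rect(n,.026); print(q,Rm(-YAW)@(q[0]-P))
```

```text
True
t 19.76 tcp [ 0.5916 -0.0977  0.0358] F [-0.2  0.8  0.1] w 0.06
row [-0.04581358  0.00015699]
t 22.55 tcp [0.4207 0.1992 0.1997] F [0.2 0.2 0.1] w 0.0603
(array([ 0.63054523, -0.09684376]), (98.72944641113281, 56.86333465576172), np.float64(-0.0007335677222624071)) [-6.85620983e-03  3.10668745e-05]
```

View pics/s3.png

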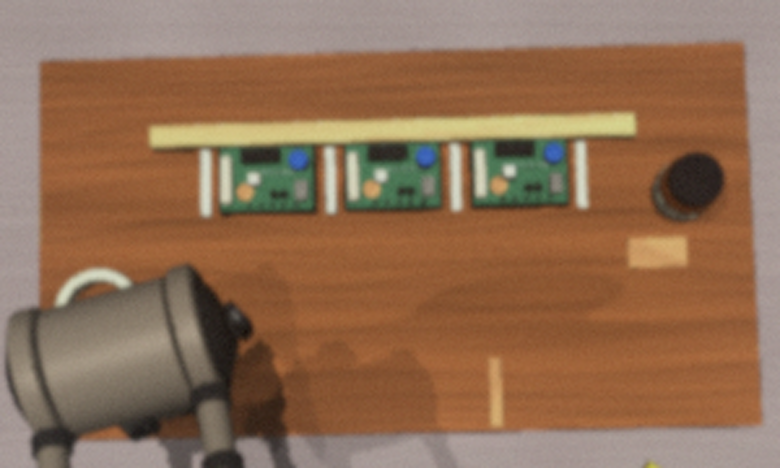

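Run:
```python
from h import *
p,_=look(); g=p[...,0].astype(float)  # red: brown bright, carrier dark
for nm,y0 in(("left",.26),("mid",.13),("free",0)):
    ys=np.linspace(-.042,.042,22);xs=np.arange(-.06,-.015,.0004);E=[]
    c=M["K"]@(M["R"]@np.r_[0,0,0]+M["t"])
    for y in ys:
        w=np.array([P+Rm(YAW)@[x,y0+y] for x in xs]); X=np.c_[w,np.full(len(w),.026)]
        u=(X@M["R"].T+M["t"])@M["K"].T; u=(u[:,:2]/u[:,2:]).astype(np.float32)
        v=cv2.remap(g.astype(np.float32),u[:,:1],u[:,1:],cv2.INTER_LINEAR)[:,0]
        v=cv2.GaussianBlur(v[:,None],(1,9),0)[:,0]; E.append(xs[np.argmin(np.gradient(v))])
    s,o=np.polyfit(ys,E,1); print(nm,"edge x %.4f slope %.4f sd %.4f"%(np.median(E),s,np.std(E)))
```

```text
left edge x -0.0372 slope 0.0060 sd 0.0008
mid edge x -0.0374 slope -0.0040 sd 0.0007
free edge x -0.0372 slope -0.0162 sd 0.0009
```

The near edge lines up with its neighbours to about 0.2 mm, with perhaps a slight yaw. One firmer push should square it.

Run:
```python
from h import *
z2=float(open("z2").read()); W=lambda v:P+Rm(YAW)@v
k=W([-.09,0]); r.reach([*k,.12],quat(YAW)); r.move_straight([*k,z2]); r.move_straight([*W([-.052,0]),z2],speed=.1)
print(r.move_straight([*W([-.046+.006,0]),z2],speed=.015,max_force=20)); rep()
c=r.read_state()["eef_pos"][:2]; print("row",Rm(-YAW)@(c-P))
r.move_straight([*k,z2],speed=.1); r.move_straight([*k,.15]); r.reach([.42,.2,.2],quat(YAW+np.pi/4))
p,_=look("pics/s4.png"); rep(); g=p[...,0].astype(np.float32)
for nm,y0 in(("left",.26),("mid",.13),("free",0)):
    ys=np.linspace(-.042,.042,22);xs=np.arange(-.06,-.015,.0004);E=[]
    for y in ys:
        w=np.array([P+Rm(YAW)@[x,y0+y] for x in xs]); X=np.c_[w,np.full(len(w),.026)]
        u=(X@M["R"].T+M["t"])@M["K"].T; u=(u[:,:2]/u[:,2:]).astype(np.float32)
        v=cv2.remap(g,u[:,:1],u[:,1:],cv2.INTER_LINEAR)[:,0]
        v=cv2.GaussianBlur(v[:,None],(1,9),0)[:,0]; E.append(xs[np.argmin(np.gradient(v))])
    s,o=np.polyfit(ys,E,1); print(nm,"edge x %.4f slope %.4f"%(np.median(E),s))
```

```text
True
t 25.77 tcp [ 0.5916 -0.0976  0.0356] F [-0.8  0.3 -0.7] w 0.0597
row [-0.04577127  0.00023729]
t 28.57 tcp [0.4207 0.1992 0.1997] F [-0.4  0.6  0.9] w 0.0598
left edge x -0.0372 slope 0.0072
mid edge x -0.0372 slope 0.0019
free edge x -0.0368 slope 0.0007
```

View pics/s4.png

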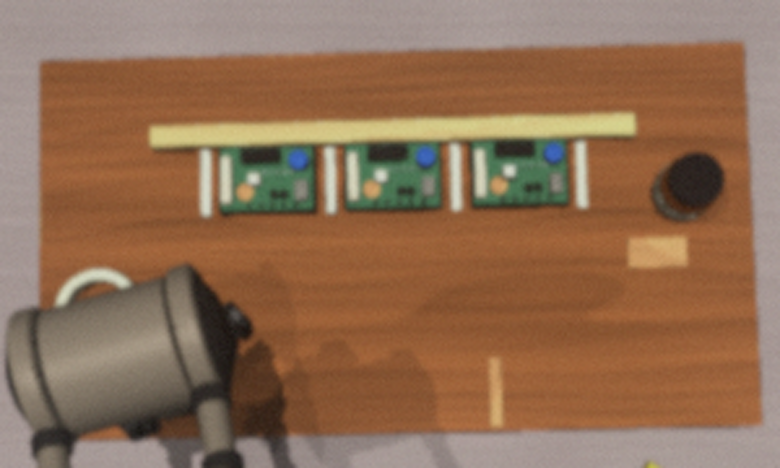

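The board is at (520,173) in the crop, square against the strip and centred between its two tapes. Nothing else has moved.

```bash
python3 -c "
from workcell import r
print(r.finish_job())"
```

```text
the job is handed in; nothing more can be done
None
```

The loose board now sits in the free right-hand place, its edge level with its neighbours to within about 0.4 mm and centred between the tapes; I pushed it there without gripping it, let go, and handed the job in at about 29 s.

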